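Free the clamped press mould

TASK

The plaster press mould on the tilting carving stand is held down by a strap clamp, and the ratchet that sits on the clamp's bolt is still set to tighten. Flip the ratchet's direction lever over to the loosening side and swing the handle anticlockwise until the bolt has come at least an eighth of a turn loose. Then draw the mould out from under the strap and lay it, without dropping it, flat and face up with its whole length on the free part of the ware board, leaving everything else on the table where it stands.

Things in the scene. Friction and masses are not known exactly. Their poses are not given: they have to be found in the camera images.
- stand: Fixed plywood carving stand, 230 x 320 mm, its bed rising at 28 degrees along the stand's +x: top 30 mm above the table at the low edge, 138 mm at the high edge. Origin: centre of the underside; x horizontal uphill, y to the left of someone facing uphill. Two dowel stops, 12 mm thick and 22 mm high, carry the mould's lower long side, near its two ends (59 mm either side of its middle).
- bolt (a joint): Angle of the clamp bolt (19 mm hexagon, inside the ratchet's socket): 0 tight, positive = loosened, anticlockwise seen from above the head. Ordinary right-hand thread. It needs about 0.5 Nm to turn (5 N at the grip, with the ratchet's own drag), stays where it is left, and lifts the strap by 0.8 mm per rad.
- ratchet (a joint): Swing of the handle about the bolt: 0 pointing uphill, positive anticlockwise seen from above; +1.57 points along the stand's +y. Free to swing from -0.4 to +1.7. Lever on the tightening side: clicks freely anticlockwise, solid clockwise. Lever on the loosening side: drives the bolt anticlockwise after up to 0.36 rad of play, clicks freely clockwise.
- lever (a joint): Angle of the direction lever on top of the ratchet's head: -0.34 tightening, +0.34 loosening. It springs over the middle (0) to the nearer side and rests at 0.13 to 0.34 there, as its pawl meets the teeth. Pushing its tab across takes 3 to 8 N and does not swing the handle.
- tab (a point): Finger tab at the lever's end: a steel block 10 mm along the lever and 9 mm wide, standing 14 mm up from the top of the head; this point is 4 mm below its top. It turns about a pin 29 mm away towards the handle, so it swings 10 mm either side of the bolt's axis. Seen from the handle's end, left is loosening, right is tightening. Axes: x from tab to pin, z along the bolt.
- head_top (a point): Middle of the top of the ratchet's round head (44 mm across, 24 mm high), on the bolt's axis, 102 mm off the bed. Axes: x along the handle towards its end, y the anticlockwise side, z along the bolt, out of the bed (28 degrees from vertical).
- grip (a point): Middle of the handle's round grip, 23 mm thick and 100 mm long, 150 mm from the bolt's axis and 90 mm off the bed; nothing is below it but the bed or the table. The handle ends 202 mm from the axis. Axes as for head_top.
- strap_nose (a point): Middle of the underside of the nose of the strap, a steel bar 98 x 28 x 12 mm clamped by the bolt; it points along the stand's -y and covers the last 19 mm of the mould's left end, touching its face. Axes: x uphill along the bed, y from nose to bolt (46 mm), z out of the bed.
- mould: Loose plaster block 54 x 150 x 30 mm, 0.27 kg, with the hollow of a small figure in its face. Origin: centre of the underside; x across its width, y along its length, z out of its face. At the start it lies on the bed, x uphill, its +y (left) end under the strap. Drawn 20 mm along its own -y it is clear of the strap. The middle 90 mm of its long sides are free for fingers.
- end_left (a point): Middle of the bottom edge of the mould's left (+y) end.
- end_right (a point): Middle of the bottom edge of the mould's right (-y) end.
- board: Fixed flat wooden ware board on the table, 300 mm along x, 200 mm along y, 14 mm thick; origin: centre of its underside. The mouse figurine stands on it near its +x end; the rest of it, from x -150 to +70 mm, is free.
- mouse: Bystander, to be left alone: fired-clay mouse figurine, 75 mm tall, 48 mm across, standing at the far end of the ware board.
- loop_tool: Bystander, to be left alone: clay loop tool with a wooden handle, 180 mm long, lying on the table.
- boxwood_tool: Bystander, to be left alone: turned wooden modelling tool, 190 mm long, lying on the table.
- paring_knife: Bystander, to be left alone: paring knife with a moulded handle, 190 mm long, lying on the table.
- tool_cup: Bystander, to be left alone: glazed cup, 82 mm across and 88 mm tall, with tool handles standing out of it to 190 mm.
- spare_socket: Bystander, to be left alone: plain steel socket, 26 mm across and 34 mm tall, standing on the table.
- spanner: Bystander, to be left alone: steel combination spanner, 170 mm long, lying on the table.
- slip_jar: Bystander, to be left alone: closed jar, 64 mm across and 75 mm tall.
Not all that is in view belongs to the job. Leave any red look-alike of the mould alone.

How it is judged (in metres and radians):
On the way, in this order (a step that is already met when the one before it is completed fails the run):
1. the direction lever is over on the loosening side, with the bolt still tight (value of joint lever above 0.08 rad and value of joint bolt below 0.15 rad), for 0.2 s.
2. the bolt has been swung about an eighth of a turn loose, the mould still in its place (value of joint bolt above 0.68 rad and distance of mould from where it was at the start of the episode below 0.015 m), for 0.2 s.
At the end, for the whole second after the job is handed in: The bolt is loosened by at least about an eighth of a turn (0.65 rad), and the mould lies at rest, let go, flat (within 0.06 rad) and face up on the ware board, both of its ends within the board's outline (value of joint bolt above 0.65 rad and x of end_left in the frame of board between -0.15 and 0.15 m and y of end_left in the frame of board between -0.1 and 0.1 m and x of end_right in the frame of board between -0.15 and 0.15 m and y of end_right in the frame of board between -0.1 and 0.1 m and z of mould in the frame of board between 0.01 and 0.018 m and angle between mould's own z axis and vertical below 0.06 rad and linear speed of mould below 0.02 m/s); the robot touches nothing.
It fails at once if the mould is dragged about while the bolt is still tight (distance of mould from where it was at the start of the episode above 0.015 m and value of joint bolt below 0.6 rad).
It fails at once if the mould is dropped: it falls at more than 0.45 m/s (about 10 mm of free fall) with no finger on it (linear speed of mould above 0.45 m/s and contact force between the fingers and mould below 0.2 N).
It fails at once if one of the other things on the table or board is disturbed (moved more than 40 mm) (distance of any of mouse, loop_tool, boxwood_tool, paring_knife, tool_cup, spare_socket, spanner, slip_jar from where it was at the start of the episode above 0.04 m).
It also fails if it takes over 67 s, if anything falls off the work surface, if the arm or the gripper's body presses on something with over 40 N, if the wrist force passes 120 N, or if a joint passes its speed limit or range.

ROBOT

A 7-joint arm with a two-finger parallel gripper is mounted at the origin on the work surface. World frame = base frame: x ahead of the robot, y to its left, z up, the work surface at z = 0. Lengths are in mm, angles in rad, forces in N, time in s.
With the tool pointing down it reaches from about 400 to 875 mm from the base axis. Payload 4.4 kg.
Tool frame: the origin (TCP) lies midway between the tips of the shut fingers; the grasp point (between the pads) lies ctrl.grip_depth behind it (ctrl.grip_depth is the distance from the TCP to the grasp point, in mm); z points along the fingers, y is the line along which they close (so a half turn about z gives the same grasp; the last joint's range is limited). The gripper opens to 85 mm and grips with 20 to 120 N. Pads are 22 mm wide; open, the fingers measure 114 mm over their backs; the gripper's body (76 mm by 85 mm) begins 54 mm behind the grasp point. The pads swing forward as they close: fully open they stand 13 mm farther back than shut.
Start: joints at [1.158, 0.628, 0.038, 1.517, -0.027, 0.996, -0.02], TCP at [220.956, -611.307, 231.313] pointing down, gripper open.
Joint ranges: [-3.06, 3.06], [-0.37, 2.12], [-1.25, 1.32], [0.18, 2.47], [-1.1, 4.24], [0.23, 1.98], [-2.94, 2.94]. Speed limits (rad/s): [2.57, 2.57, 3.14, 3.14, 3.14, 3.14, 3.14].

INTERFACE

Orientations are given as [roll, pitch, yaw] about the fixed x, y, z axes, in that order (R = Rz(yaw) Ry(pitch) Rx(roll)).
In Python, from cell import ctrl gives the robot as it stands.
- The arm moves only by the tool carry_out, never from a script. Its argument "deltas" is one flat list of numbers, 7 for each row, row after row: the turn, a rotation vector about the tool's x, y, z in degrees, then the shift along the tool's x, y, z in m, then the closure, from -1 (fully open) to 1 (shut). In form: [wx, wy, wz, dx, dy, dz, claw, wx, wy, wz, dx, dy, dz, claw, ...]. A call has 1 to 12 rows; each row shifts and turns the commanded pose from where the row before left it, along the tool's axes as they then stand; what a row does not reach is not made up. A row lasts 1/8 s, in which the tool goes at most 62.5 mm and 10.7 degrees, less where a joint would pass 70% of its speed; a pose out of reach is approached as far as the arm can. A call with a gripper value outside its range is refused whole. The fingers move at their own pace and stop on an object; the grip force is fixed at half the most. Time passes only in rows, so rows that do not move let the fingers close. It gives the time, the measured TCP pose, the force, the opening and the grip force at its end, in the units of the state.
- ctrl.read_state(): the state, without advancing time (a new reading comes with each control period).
- ctrl.get_image(name): name is "scene" or "top" or "wrist"; returns the picture (384x512x3 uint8, red, green, blue); there is no depth.
- ctrl.calibration(name): a dict with "mtx" (3x3 intrinsics, pixels), "R" (3x3) and "t" (3): a world point X has camera coordinates R X + t. Camera axes: x right, y down, z forward; pixel columns grow to the right and rows downward; lengths in mm; the calibration is good to about 2 mm. The wrist camera is an equidistant fisheye: a pixel r from the principal point sees the ray r / f radians off the axis. A picture is of the moment at which its call begins: read the wrist's pose just before it. calibration takes no time and is no camera call; for the wrist camera it gives the pose at the moment of the call.
- ctrl.finish_job(): hands the job in; it is judged then, once.
The state is a dict: "clock": time; "qpos": joint angles; "qd": joint speeds; "tau": joint torques, N m; "eef_pos": TCP position; "tool_rot": TCP orientation; "force": force on the tool from outside, world axes, zero at the start; "torque": the same for the moment, N m; "width": finger opening in mm; "gripper_force": force on a finger pad.
Only numpy, scipy, OpenCV 4.12 (cv2) and the standard library are available. Lean on these libraries where they do the work, as an engineer would, in place of code of your own. Each camera call takes 0.05 s, during which the arm holds its last target. There are 200 camera calls.

## Working session

There is one attempt and no reset: what is moved stays moved. The work goes in short steps, Python scripts to look and compute and a tool call to move; the robot and the scene stay as the last step left them, time stands still between calls to the robot, and variables do not carry over. Pictures are saved under pics/ and viewed, at most 10 in all, crops included, and the job is handed in when it is done.

Besides the shell and the picture viewer there is one more tool, called after "Request:" in YAML: its name, and indented under it one key for each argument. carry_out: Moves the arm, as the interface text tells. Its arguments: {"type":"object","properties":{"deltas":{"type":"array"}},"required":["deltas"]}

```bash
mkdir -p pics; ls
python3 - <<'E'
from cell import ctrl
import cv2,numpy as np
s=ctrl.read_state();print({k:np.round(v,3).tolist() for k,v in s.items()},ctrl.grip_depth)
for n in("scene","top","wrist"):
    c=ctrl.calibration(n);print(n,{k:np.round(v,3).tolist() if not isinstance(v,str) else v for k,v in c.items()})
    im=ctrl.get_image(n)[:,:,::-1];cv2.imwrite(f"pics/{n}0.png",im)
    if n!="wrist":cv2.imwrite(f"pics/{n}0b.png",cv2.resize(im,(800,600),interpolation=cv2.INTER_CUBIC))
E
```

```text
pics
{'clock': 0.0, 'qpos': [1.158, 0.629, 0.038, 1.518, -0.027, 0.996, -0.02], 'qd': [0.001, -0.002, 0.0, -0.0, 0.001, -0.001, -0.001], 'tau': [-0.0, -56.342, 1.227, -19.345, 0.011, 0.011, 0.0], 'eef_pos': [220.748, -610.69, 230.375], 'tool_rot': [-3.14, 0.0, 0.347], 'force': [0.756, -0.55, -0.099], 'torque': [0.003, -0.011, 0.021], 'gripper_force': 0.0, 'width': 85.568} 18.700000000000003
scene {'mtx': [[355.447, 0.0, 254.821], [0.0, 355.447, 188.918], [0.0, 0.0, 1.0]], 'R': [[0.876, 0.482, 0.01], [0.347, -0.615, -0.708], [-0.335, 0.624, -0.706]], 't': [-430.465, -56.208, 1357.156]}
top {'mtx': [[440.023, 0.0, 250.856], [0.0, 440.023, 192.224], [0.0, 0.0, 1.0]], 'R': [[0.014, -1.0, 0.003], [-0.997, -0.014, -0.073], [0.073, -0.002, -0.997]], 't': [1.795, 504.524, 1283.49]}
wrist {'mtx': [[297.319, 0.0, 255.251], [0.0, 297.319, 191.926], [0.0, 0.0, 1.0]], 'R': [[0.341, -0.94, -0.002], [-0.905, -0.329, 0.27], [-0.255, -0.09, -0.963]], 't': [-649.562, -36.555, 379.7]}
```

View pics/top0b.png

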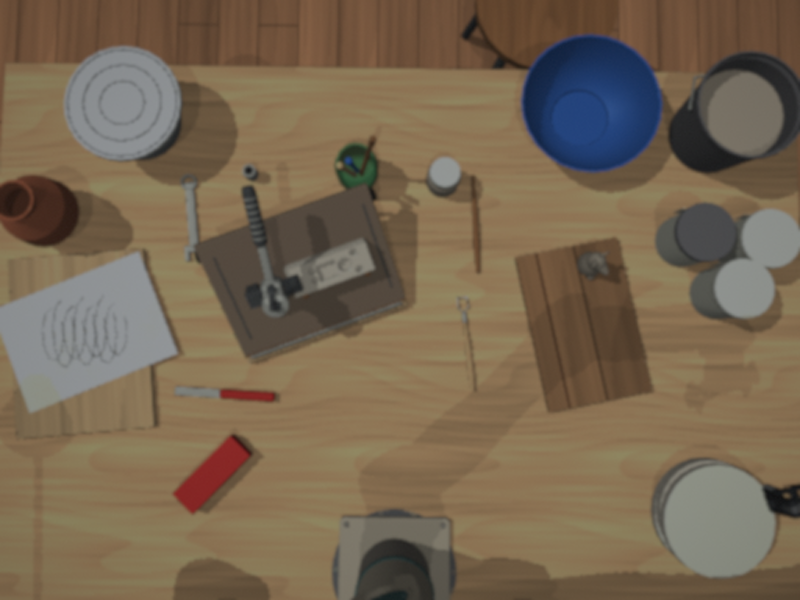

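View pics/scene0b.png

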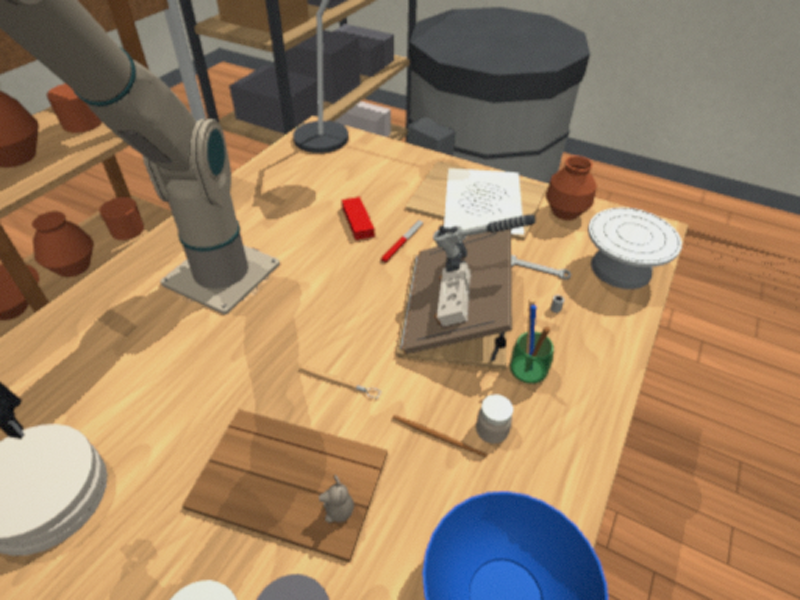

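The top view (800x600) shows the stand's corners near (197,248), (365,185), (407,305) and (248,360). The ratchet head is near (273,297), the grip near (253,215) and the mould around (335,268). The board's corners are near (516,257), (619,238), (652,391) and (548,411). The red block at (213,473) is the look-alike. The scene view shows the same layout, with the mould white at (455,295).

```bash
cat > h.py <<'E'
import numpy as np,cv2
from scipy.spatial.transform import Rotation as Ro
from scipy.optimize import least_squares
from cell import ctrl
TH=np.radians(28)
def ray(n,uv,c=None):
    c=c or ctrl.calibration(n);K=np.array(c["mtx"]);R=np.array(c["R"]);t=np.array(c["t"])
    p=(np.array(uv,float)-K[:2,2])/K[0,0]
    if n=="wrist":
        r=np.linalg.norm(p);d=np.array([*(p/max(r,1e-9)*np.sin(r)),np.cos(r)])
    else:d=np.array([*p,1.])
    return -R.T@t,R.T@d/np.linalg.norm(d)
def onz(n,uv,z,c=None):
    o,d=ray(n,uv,c);return o+d*(z-o[2])/d[2]
def proj(n,X,c=None):
    c=c or ctrl.calibration(n);K=np.array(c["mtx"]);p=np.array(c["R"])@X+np.array(c["t"])
    if n=="wrist":
        r=np.hypot(p[0],p[1]);a=np.arctan2(r,p[2]);q=p[:2]/r*a
    else:q=p[:2]/p[2]
    return q*K[0,0]+K[:2,2]
def isect(rays):
    A=sum(np.eye(3)-np.outer(d,d) for o,d in rays);b=sum((np.eye(3)-np.outer(d,d))@o for o,d in rays)
    return np.linalg.solve(A,b)
E
cat > fit.py <<'E'
from h import *
# stand corners (top of bed), stand frame
L=[(-115,-160,30),(-115,160,30),(115,160,138),(115,-160,138)]
k=1.5625
px=[(406,300),(248,355),(197,248),(365,185)]
def w(P,l):
    c,s=np.cos(P[2]),np.sin(P[2]);return np.array([P[0]+c*l[0]-s*l[1],P[1]+s*l[0]+c*l[1],l[2]])
c=ctrl.calibration("top")
r=least_squares(lambda P:np.concatenate([proj("top",w(P,l),c)-np.array(p)/k for l,p in zip(L,px)]),[600,150,.4],x_scale=[100,100,.1])
print("stand",r.x,r.fun.round(1));P=r.x
bx=[onz("top",np.array(p)/k,14,c) for p in[(516,257),(619,238),(652,391),(548,411)]]
print("board",np.round(bx,1).tolist(),np.mean(bx,0))
print("mouse",onz("top",np.array((596,265))/k,50,c))
E
python3 fit.py
python3 - <<'E'
from h import *
im=cv2.imread("pics/top0.png")[112:236,120:268];cv2.imwrite("pics/topc.png",cv2.resize(im,(740,620-0))[:600] if 0 else cv2.resize(im,None,fx=4.8,fy=4.8,interpolation=cv2.INTER_CUBIC))
E
```

```text
stand [5.44348510e+02 1.65553590e+02 3.67790725e-01] [ 2.5  3.5  0.6  6.3 -3.3 -4.6  0.4 -4.7]
board [[591.0, -227.1, 14.0], [630.5, -424.3, 14.0], [340.3, -483.5, 14.0], [300.4, -287.3, 14.0]] [ 465.53931189 -355.55878015   14.        ]
mouse [ 573.1499541  -369.03353822   50.        ]
```

View pics/topc.png

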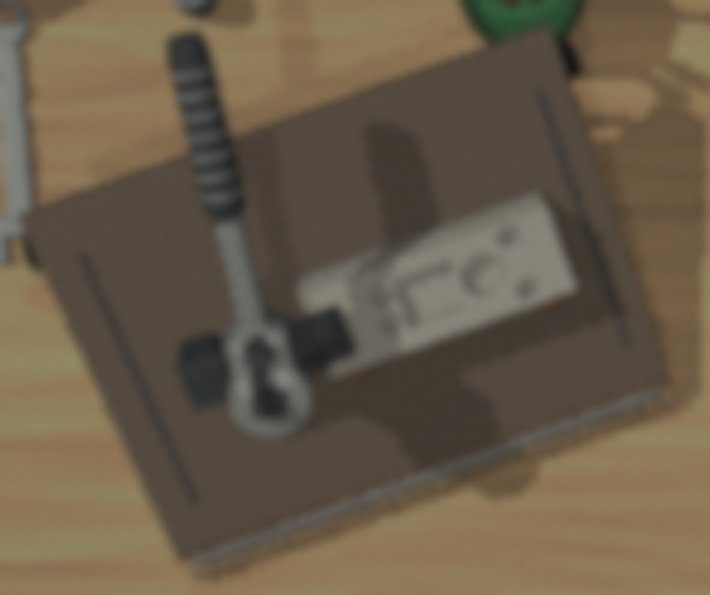

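The crop (4.8x, offset (120,112)) shows bed corners at (25,212), (550,28), (665,390) and (183,558). The ratchet head's centre is about (270,392), the grip runs from (187,38) to (225,215), and the dark lever's tab is near (268,405). The mould's face corners are (540,193), (578,290), and the hidden left end is near (300,280). The bed's slope length is 230 mm, so its horizontal extent is 203 mm, and I'll refit with that.

```bash
cat > fit.py <<'E'
from h import *
L=[(-101.5,-160,30),(-101.5,160,30),(101.5,160,138),(101.5,-160,138)]
cr=lambda x,y:np.array([120+x/4.8,112+y/4.8])
px=[cr(665,388),cr(183,556),cr(25,212),cr(550,28)]
def w(P,l):
    c,s=np.cos(P[2]),np.sin(P[2]);return np.array([P[0]+c*l[0]-s*l[1],P[1]+s*l[0]+c*l[1],l[2]])
c=ctrl.calibration("top")
r=least_squares(lambda P:np.concatenate([proj("top",w(P,l),c)-p for l,p in zip(L,px)]),[600,150,.4],x_scale=[100,100,.1])
print("stand",r.x,r.fun.round(1));P=r.x
B=Ro.from_euler("ZY",[P[2],-TH]).as_matrix() # bed frame: x uphill along bed,z normal
O=w(P,(0,0,84.))
def onbed(uv,h,n="top",c=None):
    o,d=ray(n,uv,c);o=B.T@(o-O);d=B.T@d;return o+d*(h-o[2])/d[2]
if __name__=="__main__":
    f=lambda x,y,h:onbed(cr(x,y),h).round(1)
    hd=f(270,392,102);print("head bed",hd,"world",(O+B@hd).round(1))
    g=f(207,128,90);print("grip",g,"angle",np.arctan2(g[1]-hd[1],g[0]-hd[0]),np.hypot(*(g-hd)[:2]))
    print("tab",f(268,405,112))
    for q in[(540,193),(578,290),(300,280),(335,372)]:print("mould",f(*q,30))
    print("R",B.tolist(),"O",O)
E
python3 fit.py
python3 - <<'E'
from h import *
s=ctrl.read_state();c=ctrl.calibration("wrist");R=np.array(c["R"])
T=Ro.from_euler("xyz",s["tool_rot"]).as_matrix()
print("cam in tool",T.T@(-R.T@np.array(c["t"])-s["eef_pos"]));print("axis in tool",T.T@R[2],"T",T.round(3).tolist())
E
```

```text
stand [5.46310563e+02 1.67242947e+02 3.52281487e-01] [ 1.4 -1.4 -1.7 -0.  -1.1  0.8  1.4  0.4]
head bed [  4.5  53.9 102. ] world [486.5 202.7 176.2]
grip [149.7  33.   90. ] angle -0.14295749959372078 146.6964553082316
tab [  1.7  56.2 112. ]
mould [  36.8 -120.5   30. ]
mould [ -26.6 -123.2   30. ]
mould [34.9 24.1 30. ]
mould [-24.8  25.2  30. ]
R [[0.8287239726354106, -0.34504008018367277, -0.4406403524942171], [0.30465230823802497, 0.9385879516949089, -0.16198650566759792], [0.4694715627858908, -1.3877787807814457e-17, 0.882947592858927]] O [546.31056282 167.24294742  84.        ]
cam in tool [  68.07958933    0.68956708 -143.48737948]
axis in tool [-2.69988898e-01 -2.32391684e-04  9.62863407e-01] T [[0.94, 0.34, -0.001], [0.34, -0.94, 0.001], [-0.0, -0.002, -1.0]]
```

Request:
carry_out:
  deltas: [0,0,0,0.046,-0.031,-0.009,-1,0,0,0,0.046,-0.031,-0.009,-1,0,0,0,0.046,-0.031,-0.009,-1,0,0,0,0.046,-0.031,-0.009,-1,0,0,0,0.046,-0.031,-0.009,-1,0,0,0,0.046,-0.031,-0.009,-1,0,0,0,0.046,-0.031,-0.009,-1,0,0,0,0.046,-0.031,-0.009,-1]

```text
clock: 1.15
eef_pos: [483.5, -251.4, 303.5]
tool_rot: [3.142, 0.0, 0.347]
force: [0.8, 0.5, -1.2]
width: 85.4
gripper_force: 0.0
```

Request:
carry_out:
  deltas: [0,0,0,0.012,-0.049,0,-1,0,0,0,0.012,-0.049,0,-1,0,0,0,0.012,-0.049,0,-1,0,0,0,0.012,-0.049,0,-1,0,0,0,0.012,-0.049,0,-1,0,0,0,0.012,-0.049,0,-1,0,0,0,0.012,-0.049,0,1,0,0,0,0.012,-0.049,0,1,0,9.3,0,0,0,0,1,0,9.3,0,0,0,0,1,0,9.4,0,0,0,0,1,0,0,0,0,0,0,1]

```text
clock: 2.65
eef_pos: [435.3, 146.2, 301.1]
tool_rot: [3.14, -0.482, 0.348]
force: [0.3, 0.5, 0.6]
width: 0.3
gripper_force: 0.0
```

```bash
cat > st.py <<'E'
from fit import *
def st():
    s=ctrl.read_state();T=Ro.from_euler("xyz",s["tool_rot"]).as_matrix()
    Tb=B.T@T
    print("t",round(s["clock"],2),"eef",np.round(s["eef_pos"],1),"bed",(B.T@(s["eef_pos"]-O)).round(1),"w",round(s["width"],1),"F",np.round(s["force"],1),"\ntool in bed\n",Tb.round(3))
    return s,T
if __name__=="__main__":st()
E
python3 - <<'E'
from st import *
s,T=st();c=ctrl.calibration("wrist");im=ctrl.get_image("wrist")[:,:,::-1]
cv2.imwrite("pics/w1.png",im);np.save("w1.npy",c,allow_pickle=True)
cv2.imwrite("pics/w1b.png",cv2.resize(im,(800,600),interpolation=cv2.INTER_CUBIC))
E
```

```text
stand [5.46310563e+02 1.67242947e+02 3.52281487e-01] [ 1.4 -1.4 -1.7 -0.  -1.1  0.8  1.4  0.4]
t 2.65 eef [435.3 146.2 301.1] bed [  3.5  18.6 244. ] w 0.3 F [0.3 0.5 0.6] 
tool in bed
 [[ 1.    -0.004 -0.007]
 [-0.004 -1.    -0.004]
 [-0.007  0.004 -1.   ]]
```

View pics/w1b.png

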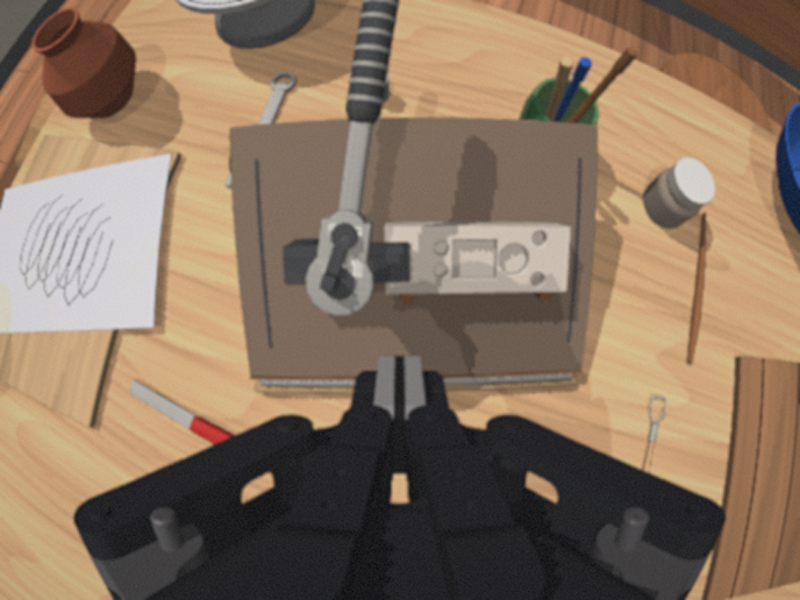

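The wrist view (800x600) shows bed corners at (231,129), (597,124), (580,376) and (252,377), and the head's centre at (339,282). The lever runs from its pin (344,234) to its tab near (337,283). The visible mould face is bounded by (570,228), (568,293) and (387,293), and the grip starts at (362,118). I'll refit with both views and enlarge the head.

```bash
python3 - <<'E'
s=open('fit.py').read()
s=s.replace('r=least_squares(lambda P:np.concatenate([proj("top",w(P,l),c)-p for l,p in zip(L,px)])','''cw=np.load("w1.npy",allow_pickle=True).item()
pw=[np.array(p)/1.5625 for p in[(580,375),(252,377),(231,129),(597,124)]]
r=least_squares(lambda P:np.concatenate([proj("wrist",w(P,l),cw)-p for l,p in zip(L,pw)]+[.4*(proj("top",w(P,l),c)-p) for l,p in zip(L,px)])''')
s=s.split('if __name__')[0]
open('fit.py','w').write(s)
E
python3 - <<'E'
from fit import *
f=lambda x,y,h:onbed(np.array([x,y])/1.5625,h,"wrist",cw).round(1)
print("head",f(339,282,102),"pin",f(344,234,112),"tab",f(337,283,114))
for q in[(570,228),(568,293),(387,293),(390,226)]:print("mould",f(*q,30))
print("grip near/axis",f(362,118,90),f(376,30,90))
print("angle of handle", )
im=cv2.imread("pics/w1.png")[130:215,180:265];cv2.imwrite("pics/head.png",cv2.resize(im,(596,596),interpolation=cv2.INTER_CUBIC))
E
```

```text
stand [5.47477663e+02 1.68659695e+02 3.62396180e-01] [ 1.1 -2.1 -1.3  0.5 -1.2 -0.6  1.4  2.   0.4 -1.  -0.7 -0.  -0.7  0.4
  0.1 -0.2]
head [  2.   55.3 102. ] pin [ 34.   49.8 112. ] tab [  4.3  55.  114. ]
mould [  27.6 -122.4   30. ]
mould [ -27.1 -124.6   30. ]
mould [-25.2  26.5  30. ]
mould [28.4 23.2 30. ]
grip near/axis [105.6  39.1  90. ] [164.4  29.6  90. ]
angle of handle
```

View pics/head.png

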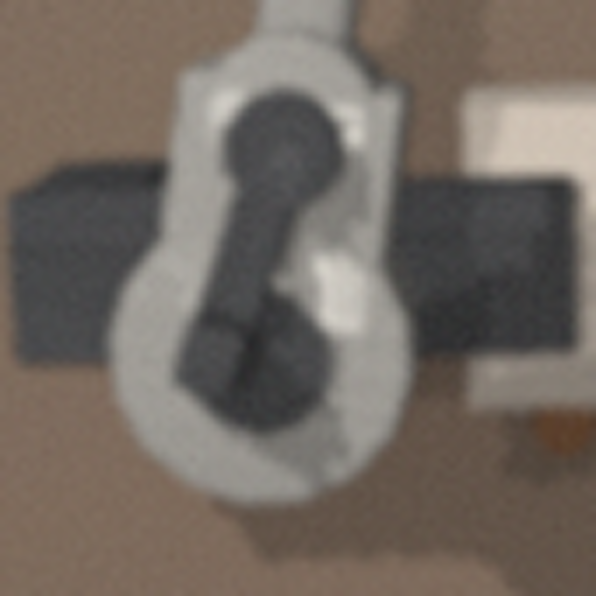

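Run:
```python
from st import *
s,T=st()
print("tab meas",onbed((180+210/7.01,130+360/7.01),113,"wrist",cw),"head",onbed((217.2,180.2),102,"wrist",cw),"pin",onbed((220.5,151.1),106,"wrist",cw))
def to(b):print("to",b,(T.T@(O+B@np.array(b,float)-s["eef_pos"])).round(1))
to((5,92,140));to((5,92,108))
```

```text
stand [5.47477663e+02 1.68659695e+02 3.62396180e-01] [ 1.1 -2.1 -1.3  0.5 -1.2 -0.6  1.4  2.   0.4 -1.  -0.7 -0.  -0.7  0.4
  0.1 -0.2]
t 2.7 eef [438.5 147.7 302.9] bed [  6.2  19.  244.6] w 0.3 F [0.8 0.3 0.3] 
tool in bed
 [[ 1.    -0.013 -0.003]
 [-0.013 -1.    -0.008]
 [-0.003  0.008 -1.   ]]
tab meas [  3.94865242  60.67717191 113.        ] head [  2.28774446  55.02203421 102.        ] pin [ 31.91880435  50.16122334 106.        ]
to (5, 92, 140) [ -1.9 -73.8 104. ]
to (5, 92, 108) [ -1.8 -74.  136. ]
```

Request:
carry_out:
  deltas: [0,0,0,-0.001,-0.037,0.03,1,0,0,0,-0.001,-0.037,0.03,1,0,0,0,0,0,0.044,1,0,0,0,0,0,0.022,1,0,0,0,0,0,0.01,1,0,0,0,0,0,0,1]

```text
clock: 3.45
eef_pos: [465.8, 179.4, 233.4]
tool_rot: [3.107, -0.468, 0.348]
force: [1.0, 0.0, 0.5]
width: 0.3
gripper_force: 0.0
```

Run:
```python
from st import *
s,T=st();im=ctrl.get_image("wrist")[:,:,::-1]
cv2.imwrite("pics/w2.png",cv2.resize(im[110:290,130:370],(800,600),interpolation=cv2.INTER_CUBIC))
```

```text
stand [5.47477663e+02 1.68659695e+02 3.62396180e-01] [ 1.1 -2.1 -1.3  0.5 -1.2 -0.6  1.4  2.   0.4 -1.  -0.7 -0.  -0.7  0.4
  0.1 -0.2]
t 3.45 eef [465.8 179.4 233.4] bed [  6.  39. 166.] w 0.3 F [1.  0.  0.5] 
tool in bed
 [[ 1.    -0.012 -0.021]
 [-0.013 -0.999 -0.041]
 [-0.02   0.041 -0.999]]
```

View pics/w2.png

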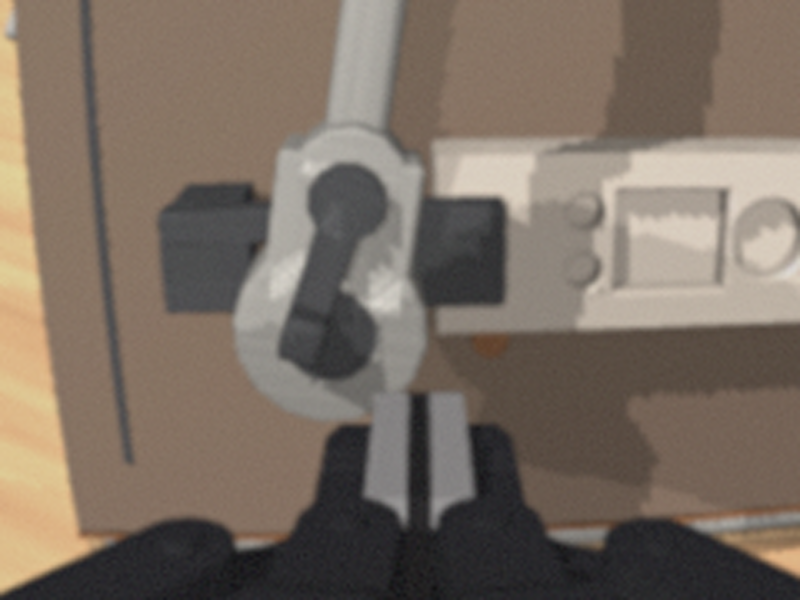

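The wrist close-up shows the tab on the left, at about (303,338) in the crop, which is the tightening side. The shut fingertips are near (418,395), short of where I sent them, so I'll check for a joint limit.

Run:
```python
from st import *
s,T=st();print(np.round(s["qpos"],3),np.round(s["qd"],3))
```

```text
stand [5.47477663e+02 1.68659695e+02 3.62396180e-01] [ 1.1 -2.1 -1.3  0.5 -1.2 -0.6  1.4  2.   0.4 -1.  -0.7 -0.  -0.7  0.4
  0.1 -0.2]
t 3.5 eef [465.1 179.4 233.7] bed [  5.6  39.2 166.5] w -0.1 F [-1.2  0.3 -0.2] 
tool in bed
 [[ 1.    -0.012 -0.021]
 [-0.013 -0.999 -0.041]
 [-0.02   0.041 -0.999]]
[-0.183  0.283 -0.388  2.339  1.237  0.235 -2.94 ] [-0.002 -0.025 -0.003  0.021 -0.003 -0.01  -0.005]
```

Request:
carry_out:
  deltas: [0,-8,0,0,0,0,1,0,-8,0,0,-0.02,0,1,0,0,0,0,-0.025,0,1,0,0,0,0,0,0,1]

```text
clock: 4.0
eef_pos: [458.9, 215.8, 232.6]
tool_rot: [3.087, -0.292, 0.337]
force: [-0.1, -0.3, 0.2]
width: -0.0
gripper_force: 0.0
```

```bash
sed -i 's/^print("stand".*P=r.x/P=r.x/' fit.py
cat >> st.py <<'E'
def to(b,s,T):print("to",b,(T.T@(O+B@np.array(b,float)-s["eef_pos"])).round(1))
E
python3 - <<'E'
from st import *
s,T=st();print(np.round(s["qpos"],3));to((5,92,140),s,T);to((5,92,112),s,T)
print("rpy in stand",Ro.from_matrix(T).as_euler("xyz"))
E
```

```text
t 4.0 eef [458.9 215.8 232.6] bed [ 11.4  75.5 162.3] w -0.0 F [-0.1 -0.3  0.2] 
tool in bed
 [[ 0.98  -0.012 -0.197]
 [-0.024 -0.998 -0.062]
 [-0.195  0.066 -0.979]]
[-0.138  0.358 -0.578  2.15   0.71   0.531 -2.495]
to (5, 92, 140) [ -2.3 -17.8  22. ]
to (5, 92, 112) [  3.1 -19.7  49.4]
rpy in stand [ 3.08667481 -0.29186232  0.33715262]
```

Request:
carry_out:
  deltas: [0,0,0,0,-0.02,0,1,0,0,0,0.001,0,0.026,1,0,0,0,0.001,0,0.026,1,0,0,0,0,0,0,1]

```text
clock: 4.5
eef_pos: [468.8, 234.0, 180.5]
tool_rot: [3.083, -0.287, 0.336]
force: [-0.3, 0.9, -0.8]
width: 0.1
gripper_force: 0.0
```

Run:
```python
from st import *
s,T=st();print(np.round(s["qpos"],3));to((5,92,109),s,T);to((5,58,109),s,T)
```

```text
t 4.5 eef [468.8 234.  180.5] bed [  0.7  89.  108.9] w 0.1 F [-0.3  0.9 -0.8] 
tool in bed
 [[ 0.98  -0.012 -0.201]
 [-0.026 -0.997 -0.066]
 [-0.2    0.07  -0.977]]
[-0.277  0.46  -0.451  2.167  0.891  0.445 -2.7  ]
to (5, 92, 109) [ 4.1 -3.1 -1.2]
to (5, 58, 109) [ 4.9 30.8  1. ]
```

Request:
carry_out:
  deltas: [0,0,0,0.004,0.005,0,1,0,0,0,0,0.006,0,1,0,0,0,0,0.005,0,1,0,0,0,0,0.005,0,1]

```text
clock: 5.0
eef_pos: [478.7, 216.7, 183.9]
tool_rot: [3.086, -0.29, 0.336]
force: [-1.1, 1.5, -0.4]
width: 0.1
gripper_force: 0.7
```

Request:
carry_out:
  deltas: [0,0,0,0,0.005,0,1,0,0,0,0,0.005,0,1,0,0,0,0,0,0,1]

```text
clock: 5.38
eef_pos: [482.2, 207.9, 184.3]
tool_rot: [3.086, -0.291, 0.336]
force: [-1.6, 3.0, -1.2]
width: 0.0
gripper_force: 1.5
```

Run:
```python
from st import *
s,T=st();im=ctrl.get_image("wrist")[:,:,::-1]
cv2.imwrite("pics/w3.png",cv2.resize(im[90:285,130:390],(800,600),interpolation=cv2.INTER_CUBIC))
```

```text
t 5.38 eef [482.2 207.9 184.3] bed [  5.5  59.8 110.7] w 0.0 F [-1.6  3.  -1.2] 
tool in bed
 [[ 0.98  -0.012 -0.198]
 [-0.025 -0.998 -0.063]
 [-0.197  0.066 -0.978]]
```

View pics/w3.png

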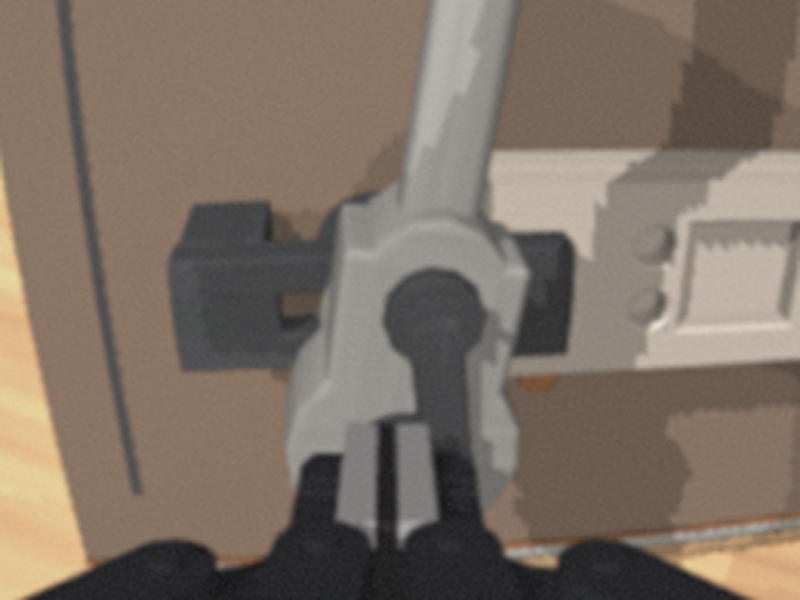

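The lever now leans right, from its pin at (433,310) to (445,430), against a handle line leaning left, so it is about past the middle with the finger still touching. I'll push further.

Request:
carry_out:
  deltas: [0,0,0,0,0.004,0,1,0,0,0,0,0.004,0,1,0,0,0,0,0,0,1]

```text
clock: 5.8
eef_pos: [483.4, 205.2, 184.8]
tool_rot: [3.093, -0.292, 0.341]
force: [-3.9, 10.9, -4.5]
width: 0.0
gripper_force: 5.9
```

Request:
carry_out:
  deltas: [0,0,0,0,-0.012,0,1,0,0,0,0,-0.02,-0.02,1,0,0,0,0,0,-0.05,1,0,0,0,0,0.01,-0.02,1,0,0,0,0,0,0,1]

```text
clock: 6.42
eef_pos: [452.9, 215.6, 271.1]
tool_rot: [3.083, -0.293, 0.334]
force: [0.1, -0.3, -0.7]
width: -0.2
gripper_force: 0.0
```

Run:
```python
from st import *
s,T=st();im=ctrl.get_image("wrist")[:,:,::-1]
print(np.round(s["qpos"],3))
cv2.imwrite("pics/w4.png",cv2.resize(im[50:280,110:410],(782,600),interpolation=cv2.INTER_CUBIC))
```

```text
t 6.42 eef [452.9 215.6 271.1] bed [ 24.5  77.4 198.9] w -0.2 F [ 0.1 -0.3 -0.7] 
tool in bed
 [[ 0.981 -0.014 -0.196]
 [-0.027 -0.997 -0.067]
 [-0.194  0.071 -0.978]]
[-0.072  0.296 -0.657  2.107  0.599  0.62  -2.393]
```

View pics/w4.png

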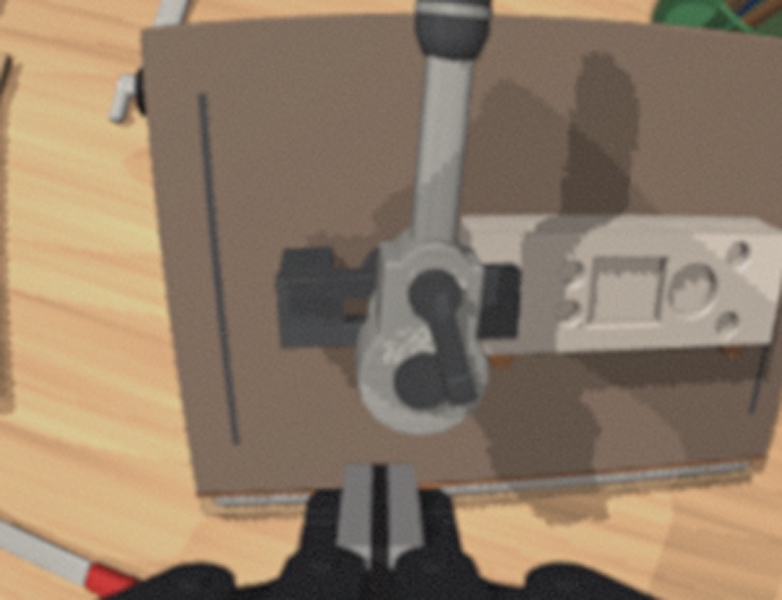

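The wrist view confirms it: the lever runs from its pin (435,292) to its tab (458,385), on the right, which is the loosening side. The handle still lies at about -0.15 rad. Next I'll straddle the grip.

Run:
```python
from st import *
s,T=st();to((150.5,30.5,150),s,T);to((150.5,30.5,80),s,T)
# plan swing: pivot (2.3,54.5), start ang -.16, 10 steps of 8deg, tool yaw +8deg/step about world z
p=O+B@np.array([150.5,30.5,80.])
C=np.array([2.3,54.5,0]);R=150
pos=lambda a:O+B@(C+np.array([R*np.cos(a),R*np.sin(a),80]))
M=T
for i in range(10):
    a=-.16+np.radians(8)*i;d=pos(a+np.radians(8))-pos(a)
    print(i,"rot",(M.T@np.array([0,0,8])).round(1),"shift",(M.T@d).round(1),(M.T@d)@(M.T@d)**1)
    M=Ro.from_euler("z",np.radians(8)).as_matrix()@M
```

```text
t 6.47 eef [452.5 215.7 270. ] bed [ 23.6  77.6 198.1] w -0.3 F [ 0.1 -0.2 -0.7] 
tool in bed
 [[ 0.98  -0.013 -0.197]
 [-0.027 -0.997 -0.066]
 [-0.196  0.07  -0.978]]
to (150.5, 30.5, 150) [135.1  41.9  25.1]
to (150.5, 30.5, 80) [148.8  37.   93.5]
0 rot [ 2.3  0.4 -7.7] shift [  1.3 -20.8  -1.8] 437.93690662933676
1 rot [ 2.3  0.4 -7.7] shift [  1.2 -20.9  -0.3] 437.9369066293347
2 rot [ 2.3  0.4 -7.7] shift [  1.1 -20.9   1.1] 437.93690662933557
3 rot [ 2.3  0.4 -7.7] shift [  1.  -20.8   2.4] 437.93690662933653
4 rot [ 2.3  0.4 -7.7] shift [  0.9 -20.6   3.7] 437.93690662933454
5 rot [ 2.3  0.4 -7.7] shift [  0.7 -20.3   4.9] 437.93690662933284
6 rot [ 2.3  0.4 -7.7] shift [  0.4 -20.1   5.9] 437.9369066293362
7 rot [ 2.3  0.4 -7.7] shift [  0.1 -19.8   6.8] 437.9369066293328
8 rot [ 2.3  0.4 -7.7] shift [ -0.2 -19.5   7.6] 437.936906629335
9 rot [ 2.3  0.4 -7.7] shift [ -0.6 -19.3   8.1] 437.9369066293361
```

Request:
carry_out:
  deltas: [0,0,0,0.045,0.014,0.008,-0.05,0,0,0,0.045,0.014,0.008,-0.05,0,0,0,0.045,0.014,0.009,-0.05,0,0,0,0,0,0,-0.05,0,0,0,0,0,0,-0.05]

```text
clock: 7.1
eef_pos: [593.2, 220.5, 284.7]
tool_rot: [3.085, -0.287, 0.337]
force: [-0.0, -0.1, 1.0]
width: 44.9
gripper_force: 0.0
```

Run:
```python
from st import *
s,T=st();to((150.5,30.5,80),s,T);print(np.round(s["qpos"],3))
im=ctrl.get_image("wrist")[:,:,::-1]
cv2.imwrite("pics/w5.png",im)
```

```text
t 7.1 eef [593.2 220.5 284.7] bed [148.2  32.3 148.5] w 44.9 F [-0.  -0.1  1. ] 
tool in bed
 [[ 0.979 -0.011 -0.202]
 [-0.025 -0.998 -0.064]
 [-0.2    0.068 -0.977]]
to (150.5, 30.5, 80) [16.  -2.9 66.6]
[-0.012  0.481 -0.647  1.778  0.591  0.778 -2.194]
```

View pics/w5.png

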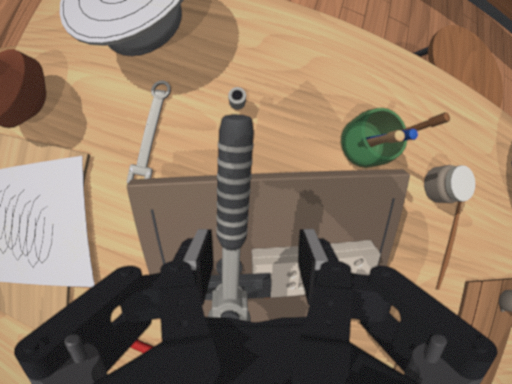

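The view shows the grip between the fingers, running from (236,118) to (230,245), with the fingertips at columns 205 and 312. I'll check the grip's line by ray.

Run:
```python
from st import *
for p in[(236,125),(234,185),(231,243)]:print(onbed(p,90,"wrist").round(1))
```

```text
[196.8  39.9  90. ]
[154.3  42.8  90. ]
[104.4  47.4  90. ]
```

Request:
carry_out:
  deltas: [0,0,0,0,-0.014,0,-0.05,0,0,0,0.008,0,0.033,-0.05,0,0,0,0.008,0,0.033,-0.05,0,0,0,0,0,0,-0.05]

```text
clock: 7.65
eef_pos: [621.9, 242.2, 225.0]
tool_rot: [3.085, -0.286, 0.337]
force: [-0.4, -0.0, -0.2]
width: 44.6
gripper_force: 0.0
```

```bash
python3 st.py
```

```text
t 7.65 eef [621.9 242.2 225. ] bed [150.7  42.3  79.6] w 44.6 F [-0.4 -0.  -0.2] 
tool in bed
 [[ 0.979 -0.011 -0.202]
 [-0.024 -0.998 -0.064]
 [-0.201  0.067 -0.977]]
```

Request:
carry_out:
  deltas: [1.2,0.2,-3.85,0.0006,-0.0105,-0.0005,-0.05,1.2,0.2,-3.85,0.0006,-0.0105,-0.0002,-0.05,1.2,0.2,-3.85,0.0006,-0.0105,0.0002,-0.05,1.2,0.2,-3.85,0.0006,-0.0105,0.0005,-0.05,1.2,0.2,-3.85,0.0005,-0.0104,0.0008,-0.05,1.2,0.2,-3.85,0.0005,-0.0104,0.0012,-0.05,1.2,0.2,-3.85,0.0005,-0.0103,0.0015,-0.05,1.2,0.2,-3.85,0.0005,-0.0103,0.0018,-0.05]

```text
clock: 8.65
eef_pos: [584.7, 313.6, 221.4]
tool_rot: [3.088, -0.29, 0.9]
force: [1.0, -3.6, 2.7]
width: 44.6
gripper_force: 1.9
```

Run:
```python
from st import *
s,T=st();print(np.round(s["qpos"],3));b=B.T@(s["eef_pos"]-O)-[2.3,54.5,0];a0=np.arctan2(b[1],b[0]);print("ang",a0,np.hypot(*b[:2]))
C=np.array([2.3,54.5,0]);R=150
pos=lambda a:O+B@(C+np.array([R*np.cos(a),R*np.sin(a),80]))
M=T;p=s["eef_pos"]
for i in range(6):
    d=pos(a0+np.radians(8)*(i+1))-p;p=p+d
    print(i,"rot",(M.T@np.array([0,0,8])).round(1),"shift",(M.T@d).round(1))
    M=Ro.from_euler("z",np.radians(8)).as_matrix()@M
```

```text
t 8.65 eef [584.7 313.6 221.4] bed [140.6 122.3  80.9] w 44.6 F [ 1.  -3.6  2.7] 
tool in bed
 [[ 0.861  0.464 -0.208]
 [ 0.491 -0.865  0.1  ]
 [-0.134 -0.189 -0.973]]
[ 0.004  0.652 -0.813  1.774  0.712  0.691 -1.819]
ang 0.45596117285306487 153.98974357054513
0 rot [ 2.3  0.4 -7.7] shift [ -4.  -20.5   5.4]
1 rot [ 2.3  0.4 -7.7] shift [ -0.4 -20.3   5.1]
2 rot [ 2.3  0.4 -7.7] shift [ -0.6 -20.    6.1]
3 rot [ 2.3  0.4 -7.7] shift [ -0.9 -19.7   7. ]
4 rot [ 2.3  0.4 -7.7] shift [ -1.3 -19.4   7.6]
5 rot [ 2.3  0.4 -7.7] shift [ -1.7 -19.2   8.1]
```

Request:
carry_out:
  deltas: [1.2,0.2,-3.85,-0.002,-0.0103,0.0027,-0.05,1.2,0.2,-3.85,-0.002,-0.0103,0.0027,-0.05,1.2,0.2,-3.85,-0.0002,-0.0102,0.0025,-0.05,1.2,0.2,-3.85,-0.0002,-0.0102,0.0026,-0.05,1.2,0.2,-3.85,-0.0003,-0.01,0.003,-0.05,1.2,0.2,-3.85,-0.0003,-0.01,0.003,-0.05,1.2,0.2,-3.85,-0.0004,-0.0099,0.0035,-0.05,1.2,0.2,-3.85,-0.0004,-0.0099,0.0035,-0.05,1.2,0.2,-3.85,-0.0006,-0.0097,0.0038,-0.05,1.2,0.2,-3.85,-0.0006,-0.0097,0.0038,-0.05,1.2,0.2,-3.85,-0.0008,-0.0096,0.004,-0.05,1.2,0.2,-3.85,-0.0008,-0.0096,0.004,-0.05]

```text
clock: 10.15
eef_pos: [477.1, 354.2, 177.0]
tool_rot: [3.093, -0.299, 1.745]
force: [4.6, 3.1, -1.1]
width: 44.8
gripper_force: 2.5
```

Run:
```python
from st import *
s,T=st();print(np.round(s["qpos"],3));b=B.T@(s["eef_pos"]-O)-[2.3,54.5,0];print("ang",np.arctan2(b[1],b[0]),np.hypot(*b[:2]))
```

```text
t 10.15 eef [477.1 354.2 177. ] bed [ 43.7 198.4  82.1] w 44.8 F [ 4.6  3.1 -1.1] 
tool in bed
 [[ 0.296  0.886 -0.358]
 [ 0.939 -0.201  0.28 ]
 [ 0.176 -0.419 -0.891]]
[ 0.13   0.825 -1.126  1.88   0.788  0.744 -1.152]
ang 1.2908728776711098 149.765167957483
```

Request:
carry_out:
  deltas: [0,0,0,0,0.009,0,-0.05,0,0,0,0,0,-0.04,-0.05,0,0,0,0,0,-0.06,-0.05,0,0,0,0,0,-0.03,-1,0,0,0,0,0,0,-1]

```text
clock: 10.78
eef_pos: [486.5, 315.6, 302.0]
tool_rot: [3.095, -0.295, 1.74]
force: [-0.1, -0.2, -0.7]
width: 78.8
gripper_force: 0.0
```

```bash
cat > go.py <<'E'
from st import *
def go(b,Rb=np.array([[0,1,0],[1,0,0],[0,0,-1.]]),n=10):
    s,T=st();print("q",np.round(s["qpos"],3))
    G=B@Rb;q=O+B@np.array(b,float)
    v=Ro.from_matrix(T.T@G).as_rotvec();d=q-s["eef_pos"]
    print("total rot",np.degrees(v).round(1),"total shift now-frame",(T.T@d).round(1))
    M=T
    for i in range(n):
        print("row",np.degrees(v/n).round(2),(M.T@d/n).round(1));M=M@Ro.from_rotvec(v/n).as_matrix()
E
python3 -c "
from go import *
go((0.8,-38.5,150),n=10)
im=ctrl.get_image('wrist')[:,:,::-1];cv2.imwrite('pics/w6.png',im);print(ctrl.read_state()['clock'])"
```

```text
t 10.78 eef [486.5 315.6 302. ] bed [ 98.  159.  194.8] w 78.8 F [-0.1 -0.2 -0.7] 
tool in bed
 [[ 0.298  0.884 -0.359]
 [ 0.939 -0.205  0.276]
 [ 0.171 -0.42  -0.891]]
q [ 0.272  0.656 -1.222  1.754  0.5    0.949 -0.894]
total rot [-23.4 -13.5 -15.1] total shift now-frame [-222.2  -26.7   20.3]
row [-2.34 -1.35 -1.51] [-22.2  -2.7   2. ]
row [-2.34 -1.35 -1.51] [-22.1  -3.3   2.4]
row [-2.34 -1.35 -1.51] [-21.9  -4.    2.8]
row [-2.34 -1.35 -1.51] [-21.7  -4.7   3.1]
row [-2.34 -1.35 -1.51] [-21.5  -5.4   3.4]
row [-2.34 -1.35 -1.51] [-21.3  -6.2   3.7]
row [-2.34 -1.35 -1.51] [-21.   -6.9   3.9]
row [-2.34 -1.35 -1.51] [-20.7  -7.6   4.1]
row [-2.34 -1.35 -1.51] [-20.4  -8.3   4.3]
row [-2.34 -1.35 -1.51] [-20.1  -9.    4.4]
10.825
```

View pics/w6.png

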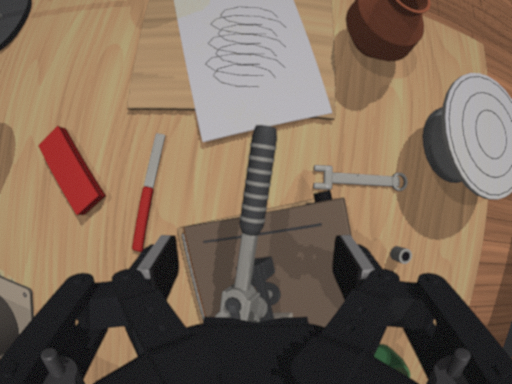

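The view shows the handle swung to the stand's +y side, with the grip from (265,130) to (250,232), so the bolt has turned. All ten views are used, so I'll work from numbers from here.

Request:
carry_out:
  deltas: [-2.3,-1.4,-1.5,-0.022,-0.003,0.002,-1,-2.3,-1.4,-1.5,-0.022,-0.003,0.002,-1,-2.3,-1.4,-1.5,-0.022,-0.004,0.003,-1,-2.3,-1.4,-1.5,-0.022,-0.005,0.003,-1,-2.3,-1.4,-1.5,-0.0215,-0.0055,0.003,-1,-2.3,-1.4,-1.5,-0.021,-0.006,0.004,-1,-2.3,-1.4,-1.5,-0.021,-0.007,0.004,-1,-2.3,-1.4,-1.5,-0.021,-0.0075,0.004,-1,-2.3,-1.4,-1.5,-0.0205,-0.008,0.004,-1,-2.3,-1.4,-1.5,-0.02,-0.009,0.004,-1,0,0,0,0,0,0,-1]

```text
clock: 12.2
eef_pos: [493.5, 108.5, 215.7]
tool_rot: [2.675, 0.005, 1.929]
force: [0.8, -0.1, 0.3]
width: 85.5
gripper_force: 0.0
```

Run:
```python
from go import *
go((0.8,-38.5,100),n=3)
```

```text
t 12.2 eef [493.5 108.5 215.7] bed [ -1.6 -37.1 150. ] w 85.5 F [ 0.8 -0.1  0.3] 
tool in bed
 [[ 0.002  1.    -0.022]
 [ 1.    -0.002 -0.006]
 [-0.006 -0.022 -1.   ]]
q [ 0.349  0.394 -0.772  2.336  1.445  0.259 -1.337]
total rot [-1.3  0.3 -0.1] total shift now-frame [-1.1  3.5 50. ]
row [-0.42  0.11 -0.03] [-0.4  1.2 16.7]
row [-0.42  0.11 -0.03] [-0.4  1.  16.7]
row [-0.42  0.11 -0.03] [-0.4  0.9 16.7]
```

Request:
carry_out:
  deltas: [-0.4,0.1,0,0,0.001,0.016,-1,-0.4,0.1,0,0,0.001,0.016,-1,-0.4,0.1,0,0,0.001,0.016,-1,0,0,0,0,0,0,-1]

```text
clock: 12.7
eef_pos: [518.2, 119.3, 174.9]
tool_rot: [2.652, -0.004, 1.931]
force: [0.3, 1.0, 0.6]
width: 85.6
gripper_force: 0.0
```

Run:
```python
from go import *
go((0.8,-38.5,40),n=3)
c=ctrl.calibration("wrist");im=ctrl.get_image("wrist");hsv=cv2.cvtColor(im,cv2.COLOR_RGB2HSV)
p=proj("wrist",O+B@np.array([0.8,-48,30.]),c);print("centre px",p,hsv[int(p[1]),int(p[0])])
for y in(-20,-30,-60,-80):   # profile across mould at face height
    prof=[]
    for x in range(-45,46,3):
        q=proj("wrist",O+B@np.array([x,y,30.]),c).round().astype(int)
        prof.append(tuple(hsv[q[1],q[0]][1:]) if 0<=q[0]<512 and 0<=q[1]<384 else None)
    print(y,q,[(-45+3*i,int(a[0]),int(a[1])) if a else None for i,a in enumerate(prof)])
```

```text
t 12.7 eef [518.2 119.3 174.9] bed [  3.1 -35.8 101.3] w 85.6 F [0.3 1.  0.6] 
tool in bed
 [[ 0.004  1.     0.001]
 [ 1.    -0.004  0.003]
 [ 0.003  0.001 -1.   ]]
q [ 0.333  0.542 -0.806  2.338  1.877  0.365 -1.743]
total rot [ 0.  -0.2 -0.2] total shift now-frame [-2.9 -2.3 61.3]
row [ 0.01 -0.05 -0.07] [-1.  -0.8 20.4]
row [ 0.01 -0.05 -0.07] [-0.9 -0.8 20.4]
row [ 0.01 -0.05 -0.07] [-0.9 -0.8 20.4]
centre px [251.97977642 217.16637544] [ 16  33 184]
-20 [311 182] [(-45, 65, 102), (-42, 67, 103), (-39, 66, 104), (-36, 66, 101), (-33, 67, 103), (-30, 64, 103), (-27, 70, 102), (-24, 32, 216), (-21, 32, 214), (-18, 32, 214), (-15, 34, 211), (-12, 23, 212), (-9, 34, 149), (-6, 36, 128), (-3, 34, 171), (0, 32, 215), (3, 35, 213), (6, 25, 213), (9, 32, 152), (12, 34, 126), (15, 32, 169), (18, 31, 214), (21, 32, 215), (24, 33, 215), (27, 31, 216), (30, 65, 134), (33, 64, 131), (36, 68, 132), (39, 68, 131), (42, 69, 133), (45, 66, 132)]
-30 [310 194] [(-45, 66, 105), (-42, 67, 103), (-39, 67, 99), (-36, 69, 104), (-33, 68, 101), (-30, 59, 104), (-27, 73, 102), (-24, 33, 215), (-21, 32, 2
[... 594 characters left out ...]
3, 33, 148), (6, 31, 150), (9, 33, 149), (12, 35, 147), (15, 33, 132), (18, 38, 149), (21, 34, 187), (24, 34, 187), (27, 34, 186), (30, 60, 124), (33, 67, 115), (36, 67, 114), (39, 69, 114), (42, 72, 114), (45, 67, 115)]
-80 [306 253] [(-45, 66, 89), (-42, 63, 85), (-39, 64, 87), (-36, 62, 86), (-33, 67, 88), (-30, 69, 85), (-27, 68, 86), (-24, 35, 184), (-21, 33, 186), (-18, 33, 183), (-15, 33, 185), (-12, 31, 182), (-9, 33, 188), (-6, 31, 174), (-3, 33, 186), (0, 33, 185), (3, 32, 182), (6, 31, 141), (9, 32, 129), (12, 35, 96), (15, 34, 175), (18, 33, 188), (21, 31, 187), (24, 34, 196), (27, 33, 208), (30, 61, 139), (33, 65, 130), (36, 71, 130), (39, 67, 130), (42, 73, 129), (45, 65, 129)]
```

Request:
carry_out:
  deltas: [0,0,0,-0.003,-0.001,0.03,-1,0,0,0,0,0,0.03,-1,0,0,0,0,0,0.02,-1,0,0,0,0,0,0.01,-1,0,0,0,0,0,0,-1]

```text
clock: 13.38
eef_pos: [558.3, 130.1, 96.2]
tool_rot: [2.651, -0.001, 1.931]
force: [-0.9, 0.8, 0.6]
width: 85.3
gripper_force: 0.0
```

Run:
```python
from go import *
go((2,-38.5,3),n=1)
```

```text
t 13.38 eef [558.3 130.1  96.2] bed [  2.6 -39.9  12.4] w 85.3 F [-0.9  0.8  0.6] 
tool in bed
 [[ 0.003  1.     0.002]
 [ 1.    -0.003  0.   ]
 [ 0.     0.002 -1.   ]]
q [ 0.31   0.797 -0.837  2.29   2.1    0.566 -1.881]
total rot [ 0.1 -0.  -0.2] total shift now-frame [ 1.4 -0.6  9.4]
row [ 0.13 -0.01 -0.16] [ 1.4 -0.6  9.4]
```

Descend the last bit and close.

Request:
carry_out:
  deltas: [0,0,0,0.001,-0.0005,0.005,-1,0,0,0,0,0,0.004,-1,0,0,0,0,0,0,-1]

```text
clock: 13.75
eef_pos: [561.7, 132.2, 88.0]
tool_rot: [2.65, -0.001, 1.931]
force: [1.0, -0.3, 0.2]
width: 85.7
gripper_force: 0.0
```

Request:
carry_out:
  deltas: [0,0,0,0,0,0,1,0,0,0,0,0,0,1,0,0,0,0,0,0,1,0,0,0,0,0,0,1,0,0,0,0,0,0,1,0,0,0,0,0,0,1]

```text
clock: 14.5
eef_pos: [561.4, 132.2, 88.3]
tool_rot: [2.65, -0.001, 1.931]
force: [-1.8, -1.3, 6.3]
width: 53.0
gripper_force: 63.8
```

```bash
python3 st.py
```

```text
t 14.5 eef [561.4 132.2  88.3] bed [  2.1 -39.    3.8] w 53.0 F [-1.8 -1.3  6.3] 
tool in bed
 [[ 0.002  1.     0.003]
 [ 1.    -0.002 -0.   ]
 [-0.     0.003 -1.   ]]
```

Request:
carry_out:
  deltas: [0,0,0,-0.004,0,0,1,0,0,0,-0.005,0,0,1,0,0,0,-0.005,0,0,1]

```text
clock: 14.88
eef_pos: [565.2, 121.5, 88.2]
tool_rot: [2.651, -0.005, 1.936]
force: [-4.7, 3.8, 4.0]
width: 53.2
gripper_force: 63.6
```

Request:
carry_out:
  deltas: [0,0,0,-0.005,0,0,1,0,0,0,-0.005,0,0,1,0,0,0,-0.004,0,0,1,0,0,0,0,0,0,1]

```text
clock: 15.38
eef_pos: [570.3, 107.9, 88.2]
tool_rot: [2.65, -0.004, 1.935]
force: [-4.5, 2.5, 4.6]
width: 52.8
gripper_force: 63.8
```

```bash
python3 st.py
```

```text
t 15.38 eef [570.3 107.9  88.2] bed [  1.8 -65.    3.8] w 52.8 F [-4.5  2.5  4.6] 
tool in bed
 [[ 0.001  1.     0.003]
 [ 1.    -0.001  0.004]
 [ 0.004  0.003 -1.   ]]
```

Request:
carry_out:
  deltas: [0,0,0,0,0,-0.01,1,0,0,0,0,0,-0.03,1,0,0,0,0,0,-0.04,1,0,0,0,0,0,-0.03,1,0,0,0,0,0,0,1]

```text
clock: 16.0
eef_pos: [523.2, 86.3, 186.8]
tool_rot: [2.647, 0.003, 1.929]
force: [-0.6, 0.5, -2.5]
width: 53.1
gripper_force: 66.3
```

```bash
cat > gw.py <<'E'
from st import *
def gw(q,yaw,n):
    s,T=st();print("q",np.round(s["qpos"],3))
    c,S=np.cos(yaw),np.sin(yaw);G=np.array([[-S,c,0],[c,S,0],[0,0,-1]]) # tool y along board x
    v=Ro.from_matrix(T.T@G).as_rotvec();d=np.array(q)-s["eef_pos"];M=T
    for i in range(n):
        print("row",np.degrees(v/n).round(2),(M.T@d/n).round(1));M=M@Ro.from_rotvec(v/n).as_matrix()
E
python3 -c "
from gw import *
gw((500,-150,250),.28,8)"
```

```text
t 16.0 eef [523.2  86.3 186.8] bed [  2.4 -68.4 115.2] w 53.1 F [-0.6  0.5 -2.5] 
tool in bed
 [[ 0.003  1.     0.005]
 [ 1.    -0.003 -0.004]
 [-0.004  0.005 -1.   ]]
q [ 0.385  0.495 -0.745  2.33   1.857  0.272 -1.653]
row [ 3.54 -0.12  0.55] [-26.7  -7.8 -13.1]
row [ 3.54 -0.12  0.55] [-26.8  -8.3 -12.5]
row [ 3.54 -0.12  0.55] [-26.9  -8.8 -11.9]
row [ 3.54 -0.12  0.55] [-27.   -9.3 -11.3]
row [ 3.54 -0.12  0.55] [-27.1  -9.7 -10.7]
row [ 3.54 -0.12  0.55] [-27.2 -10.1 -10. ]
row [ 3.54 -0.12  0.55] [-27.3 -10.4  -9.3]
row [ 3.54 -0.12  0.55] [-27.5 -10.7  -8.6]
```

Request:
carry_out:
  deltas: [3.5,-0.1,0.5,-0.027,-0.008,-0.013,1,3.5,-0.1,0.5,-0.027,-0.008,-0.0125,1,3.5,-0.1,0.5,-0.027,-0.009,-0.012,1,3.5,-0.1,0.5,-0.027,-0.009,-0.011,1,3.5,-0.1,0.5,-0.027,-0.01,-0.011,1,3.5,-0.1,0.5,-0.027,-0.01,-0.01,1,3.5,-0.1,0.5,-0.027,-0.0105,-0.009,1,3.5,-0.1,0.5,-0.027,-0.011,-0.009,1,0,0,0,0,0,0,1]

```text
clock: 17.12
eef_pos: [504.0, -120.2, 232.3]
tool_rot: [3.063, 0.017, 1.855]
force: [0.5, 0.6, -3.3]
width: 52.7
gripper_force: 66.2
```

```bash
python3 -c "
from gw import *
gw((419.5,-355.4,110),.203,8)"
```

```text
t 17.12 eef [ 504.  -120.2  232.3] bed [ -56.7 -254.6  198.1] w 52.7 F [ 0.5  0.6 -3.3] 
tool in bed
 [[ 0.061  0.915 -0.4  ]
 [ 0.997 -0.076 -0.023]
 [-0.052 -0.397 -0.916]]
q [ 0.891  0.598 -1.064  1.932  0.668  0.917 -0.205]
row [0.57 0.1  0.59] [-25.  -19.6  14.2]
row [0.57 0.1  0.59] [-25.2 -19.2  14.4]
row [0.57 0.1  0.59] [-25.4 -18.8  14.5]
row [0.57 0.1  0.59] [-25.7 -18.4  14.6]
row [0.57 0.1  0.59] [-25.9 -17.9  14.8]
row [0.57 0.1  0.59] [-26.1 -17.5  14.9]
row [0.57 0.1  0.59] [-26.3 -17.1  15. ]
row [0.57 0.1  0.59] [-26.5 -16.7  15.2]
```

Request:
carry_out:
  deltas: [0.6,0.1,0.6,-0.025,-0.0195,0.014,1,0.6,0.1,0.6,-0.025,-0.019,0.0145,1,0.6,0.1,0.6,-0.0255,-0.019,0.0145,1,0.6,0.1,0.6,-0.0255,-0.0185,0.0145,1,0.6,0.1,0.6,-0.026,-0.018,0.015,1,0.6,0.1,0.6,-0.026,-0.0175,0.015,1,0.6,0.1,0.6,-0.0265,-0.017,0.015,1,0.6,0.1,0.6,-0.0265,-0.0165,0.015,1,0,0,0,0,0,0,1]

```text
clock: 18.25
eef_pos: [417.9, -356.4, 109.2]
tool_rot: [-3.136, -0.0, 1.772]
force: [-0.3, -0.4, -2.1]
width: 52.8
gripper_force: 65.9
```

```bash
python3 -c "
from gw import *
gw((419.5,-355.4,26),.203,3)"
```

```text
t 18.25 eef [ 417.9 -356.4  109.2] bed [-259.5 -445.1  166.5] w 52.8 F [-0.3 -0.4 -2.1] 
tool in bed
 [[ 0.142  0.869 -0.474]
 [ 0.987 -0.161  0.001]
 [-0.075 -0.468 -0.88 ]]
q [ 1.196  0.821 -0.892  1.892  0.849  0.868  0.059]
row [-0.11 -0.01 -0.04] [ 0.2  0.7 27.7]
row [-0.11 -0.01 -0.04] [ 0.2  0.7 27.7]
row [-0.11 -0.01 -0.04] [ 0.2  0.6 27.7]
```

Request:
carry_out:
  deltas: [-0.3,0,0,0,0,0.03,1,0,0,0,0,0,0.03,1,0,0,0,0,0,0.02,1,0,0,0,0,0,0.005,1,0,0,0,0,0,0,1]

```text
clock: 18.88
eef_pos: [421.1, -352.7, 26.6]
tool_rot: [3.138, 0.0, 1.778]
force: [0.1, 0.0, -2.3]
width: 53.0
gripper_force: 66.0
```

Request:
carry_out:
  deltas: [0,0,0,0,0,0.0015,1,0,0,0,0,0,0.0015,1,0,0,0,0,0,0,1]

```text
clock: 19.25
eef_pos: [420.6, -353.0, 23.6]
tool_rot: [3.139, 0.001, 1.777]
force: [-0.2, -0.8, -2.0]
width: 52.8
gripper_force: 66.0
```

Request:
carry_out:
  deltas: [0,0,0,0,0,0.0015,1,0,0,0,0,0,0.001,1,0,0,0,0,0,0,1]

```text
clock: 19.62
eef_pos: [420.5, -352.8, 20.8]
tool_rot: [3.139, 0.0, 1.778]
force: [0.1, -0.3, -2.1]
width: 52.9
gripper_force: 66.0
```

Request:
carry_out:
  deltas: [0,0,0,0,0,0.001,1,0,0,0,0,0,0.001,1,0,0,0,0,0,0,1]

```text
clock: 20.0
eef_pos: [420.5, -352.9, 18.8]
tool_rot: [3.139, 0.0, 1.778]
force: [0.1, -0.7, -2.6]
width: 53.1
gripper_force: 66.1
```

Request:
carry_out:
  deltas: [0,0,0,0,0,0.001,1,0,0,0,0,0,0,1]

```text
clock: 20.25
eef_pos: [420.6, -352.9, 18.8]
tool_rot: [3.139, 0.001, 1.778]
force: [-1.7, 1.0, 5.9]
width: 52.6
gripper_force: 67.1
```

Request:
carry_out:
  deltas: [0,0,0,0,0,0.001,1,0,0,0,0,0,0,1]

```text
clock: 20.5
eef_pos: [420.6, -352.9, 18.7]
tool_rot: [3.14, 0.002, 1.778]
force: [-4.1, 2.0, 15.0]
width: 53.0
gripper_force: 68.3
```

Request:
carry_out:
  deltas: [0,0,0,0,0,0.001,1,0,0,0,0,0,0,1]

```text
clock: 20.75
eef_pos: [420.6, -352.9, 18.7]
tool_rot: [3.14, 0.003, 1.778]
force: [-5.7, 2.4, 24.2]
width: 52.6
gripper_force: 69.4
```

Request:
carry_out:
  deltas: [0,0,0,0,0,-0.002,1,0,0,0,0,0,0,1,0,0,0,0,0,0,-1,0,0,0,0,0,0,-1,0,0,0,0,0,0,-1,0,0,0,0,0,0,-1,0,0,0,0,0,-0.02,-1,0,0,0,0,0,-0.05,-1,0,0,0,0,0,-0.05,-1,0,0,0,0,0,-0.05,-1,0,0,0,0,0,0,-1]

```text
clock: 22.12
eef_pos: [422.4, -353.7, 191.5]
tool_rot: [3.134, 0.006, 1.777]
force: [-0.3, -0.2, -0.9]
width: 85.7
gripper_force: 0.0
```

Run:
```python
from st import *
s,T=st()
Bc=np.array([465.5,-355.6]);y=.203;Rb=np.array([[np.cos(y),-np.sin(y)],[np.sin(y),np.cos(y)]])
for n in("top","wrist"):
    c=ctrl.calibration(n);im=ctrl.get_image(n);hsv=cv2.cvtColor(im,cv2.COLOR_RGB2HSV)
    p=proj(n,np.array([422,-362,44.]),c).astype(int);print(n,p,hsv[p[1],p[0]])
    pts=[]
    for a in range(-110,111,2):  # sample face plane, board frame
        for b in range(-145,60,2):
            w_=Bc+Rb@np.array([b,a]);q=proj(n,np.array([*w_,44.]),c).round().astype(int)
            if 0<=q[0]<512 and 0<=q[1]<384:
                h=hsv[q[1],q[0]]
                if h[1]<60 and h[2]>90:pts.append((b,a))
    pts=np.array(pts,np.float32)
    if len(pts):print(len(pts),np.percentile(pts,[1,50,99],axis=0),cv2.minAreaRect(pts))
# handle angle from top
```

```text
t 22.12 eef [ 422.4 -353.7  191.5] bed [-216.3 -444.1  236.7] w 85.7 F [-0.3 -0.2 -0.9] 
tool in bed
 [[ 0.134  0.876 -0.463]
 [ 0.988 -0.155 -0.007]
 [-0.078 -0.457 -0.886]]
top [378 221] [ 22  27 141]
1861 [[-73. -46.]
 [-45.  18.]
 [-17.  82.]] ((-45.55901336669922, 1.7700958251953125), (166.38674926757812, 64.08366394042969), 87.58048248291016)
wrist [254 187] [ 15  34 180]
2094 [[-71. -72.]
 [-43.   4.]
 [-17.  78.]] ((-44.0, 3.0), (150.0, 54.0), 90.0)
```

The mould lies flat: it measures 54 x 150 mm at face height, centred at board (-44, 3) mm, so both ends are well inside the outline. I'll hand in.

```bash
python3 -c "
from cell import ctrl
print(ctrl.finish_job())"
```

```text
the job is handed in; nothing more can be done
None
```

I flipped the lever, swung the bolt loose (about 0.9 rad, worked out from the handle's swing rather than read directly), laid the mould flat and face up on the free part of the ware board and handed the job in at about 22 s; no verdict came back.

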